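Screw down the loose foot of a levelling stand and lock it

ROBOT

A 6-joint arm with a two-finger parallel gripper is mounted at the origin on a cart in front of the work surface, level with it; the furniture and walls round the work are solid. World frame = base frame: x ahead of the robot, y to its left, z up, the work surface at z = 0. Lengths are in mm, angles in rad, forces in N, time in s.
With the tool pointing down it reaches from about 325 to 900 mm from the base axis. Payload 3.5 kg.
Tool frame: the origin (TCP) lies at the very end of the fingers, on their centre line; the grasp point (between the pads) lies behind it (pinch_z is the x of the grasp point in the tool frame, in mm); x points along the fingers, y is the direction in which the jaws open and shut, and the axes are right-handed (so a half turn about x gives the same grasp; the last joint's range is limited). The gripper opens to 85 mm and grips with 20 to 120 N. Pads are 22 mm wide; open, the fingers measure 114 mm over their backs; the gripper's body (76 mm by 85 mm) begins 54 mm behind the grasp point. The pads swing forward as they close: fully open they stand 13 mm farther back than shut.
Start: joints at [-1.445, 0.276, -0.026, 1.268, 0, 1.467], TCP at [141.743, -608.712, 231.313] pointing down, gripper open.
Joint ranges: [-3.12, 3.12], [-0.85, 1.88], [-1.08, 1.24], [-1.95, 2.15], [-1.57, 1.53], [-3.14, 3.14]. Speed limits (rad/s): [2.57, 2.57, 3.14, 3.14, 3.14, 3.14].

INTERFACE

Orientations are given as a rotation vector (axis times angle).
In Python, from cell import * gives the robot as it stands. Calls block until the motion is done:
- reach(position, orientation): joint-space move of the TCP to a pose.
- move_l(position, rotation=None, v=150, f_stop=None): straight line of the TCP; rotation=None keeps the orientation; v is the mean speed in mm/s. With f_stop (N) it stops when the force on the tool has changed by that much, and returns True; else False.
- set_joints(angles): joint-space move.
- command_gripper(opening, newtons=None): finger opening in mm; newtons is the grip in N (None keeps the last); returns when the fingers have stopped.
- wait(seconds).
- solve_ik(position, orientation): joint angles nearest the present ones, or None.
- grab_frame(name): name is "scene" or "top" or "wrist"; returns a dict with "color" (384x512x3 uint8, red, green, blue), "mtx" (3x3 intrinsics, pixels), "view" (4x4, takes a point from world to camera coordinates). Camera axes: x right, y up, looking along -z (the intrinsics and any distortion apply to the point x, -y, -z); pixel columns grow to the right and rows downward; lengths in mm; the calibration is good to about 2 mm. A picture is of the moment at which its call begins. There is no depth.
A pose or a line that the arm cannot do raises IKError and nothing moves.
- close_job(): hands the job in, once; it reports no verdict.
Readings, each from a call of its own:
- read_time_s(): time.
- read_joint_positions(): joint angles.
- read_joint_vel(): joint speeds.
- read_joint_torque(): joint torques, N m.
- read_tcp_pos(): TCP position.
- read_eef_rot(): TCP orientation.
- read_ft_force(): force on the tool from outside, world axes, zero at the start.
- read_ft_torque(): the same for the moment, N m.
- read_width(): finger opening in mm.
Only numpy, scipy, OpenCV 4.12 (cv2) and the standard library are available. Lean on these libraries where they do the work, as an engineer would, in place of code of your own. Each camera call takes 0.05 s, during which the arm holds its last target.

TASK

The right front foot of the small levelling stand hangs clear of the steel packer below it. Turn the wing knob above that foot clockwise until the rubber foot just comes to bear on the packer - firmly touching, not forced - then swing the locking lever beside it over to its stop so that the setting is kept. Leave the petri dish, dropper bottle and vial where they are.

Things in the scene. Friction and masses are not known exactly. Their poses are not given: they have to be found in the camera images.
- knob_grip (a point): Black wing knob on the right front corner of the stand, upright turning axis. This point is on the axis at gripping height (z about 110 mm). The wing is an upright bar 46 mm long (along this point's x axis), 12 mm thick (y axis), its top 14 mm above this point and its lower edge 22 mm below, where a round flange of 38 mm diameter begins. The knob turns in place and does not rise or sink.
- knob (a joint): Turn of the wing knob, rad, clockwise from above; starts at 0 to 0.25, ends at 4.8. Each rad lowers the foot 5 mm. Steady drag 0.09 N m (after a stop it may stand either way: compare with like turns made in the air). Load on the foot adds 0.005 N m per newton, turning the knob back; the rubber gives 1 mm per 6 N, so 0.1 rad adds 3 N. Stays as left, up to 18 N on the foot.
- foot: Screw foot under the knob: a 14 mm steel spindle with a round rubber foot, 38 mm diameter, 10 mm thick. Origin on the axis at the top of the rubber. Below lies a square steel packer, 70 mm wide, whose height differs each time (12 to 18 mm) and is not measured: the foot hangs 4.5 to 12 mm above it at the start. Properly set it bears with 3 to 14 N; over 20 N would lift the stand.
- lever_grip (a point): Centre of the upright black handle (15 mm diameter; its top 16 mm above this point, free for 22 mm below it) at the end of the locking lever. The lever's upright pivot is 62 mm from the handle's axis, along this point's +x axis. Origin height about 114 mm.
- lock_lever (a joint): Angle of the locking lever, rad: near 0 when open (it points away from the stand, towards its front), 1.5 at the stop (locked; it points to the stand's left, +y of the stand). Grows clockwise seen from above. It stays where it is left; friction 0.08 N m, so about 1.3 N at the handle.
- stand: Grey levelling stand, 170 x 220 mm, plate top 70 mm above the worktop, on four legs; it does not move. Origin on the worktop under its middle; x points to its back, y to its left. The knob's axis is at (-60, -75) mm, the lever's pivot at (-60, 20) mm.
- petri_dish: Loose petri dish, 86 mm diameter, 13 mm high, on the stand's round stage. Origin at its underside centre.
- dropper_bottle: Loose amber dropper bottle, 33 mm diameter, 97 mm high, on the right rear of the stand's plate. Origin at its underside centre.
- vial: Loose capped glass vial, 23 mm diameter, 51 mm high, on the worktop to the right of the stand. Origin at its underside centre.

How it is judged:
By the outcome, as a careful person would: the job done as asked, in the order asked, and still so for the second after the job is handed in, with the robot touching nothing.
It also fails if it takes over 72 s, if anything falls off the work surface, if the arm or the gripper's body presses on something with over 40 N, if the wrist force passes 120 N, or if a joint passes its speed limit or range.

## Working session

There is one attempt and no reset: what is moved stays moved. The work goes in short steps, each a Python script; the robot and the scene stay as the last script left them, time stands still between calls to the robot, and variables do not carry over. Pictures are saved under pics/ and viewed, and the job is handed in when it is done.

```bash
ls; mkdir -p pics
python3 - <<'E'
from cell import *
import cv2,numpy as np
np.set_printoptions(precision=3,suppress=True)
for n in ["scene","top","wrist"]:
    f=grab_frame(n); cv2.imwrite(f"pics/{n}0.png",f["color"][:,:,::-1]); print(n,f["mtx"],f["view"],[k for k in f])
print(read_time_s(),read_tcp_pos(),read_eef_rot(),read_width())
try: print(pinch_z)
except Exception as e: print(e)
E
```

```text
pics
scene [[448.916   0.    255.279]
 [  0.    448.916 191.19 ]
 [  0.      0.      1.   ]] [[  -0.627   -0.779    0.011  491.19 ]
 [   0.489   -0.383    0.783 -311.942]
 [  -0.606    0.496    0.622 -658.838]
 [   0.       0.       0.       1.   ]] ['color', 'mtx', 'view']
top [[481.144   0.    251.244]
 [  0.    481.144 195.495]
 [  0.      0.      1.   ]] [[  -0.001   -1.      -0.015  140.498]
 [   0.996   -0.002    0.09  -591.519]
 [  -0.09    -0.015    0.996 -897.954]
 [   0.       0.       0.       1.   ]] ['color', 'mtx', 'view']
wrist [[303.942   0.    255.143]
 [  0.    303.942 194.955]
 [  0.      0.      1.   ]] [[   0.227   -0.974   -0.002 -624.388]
 [   0.928    0.217   -0.302   38.205]
 [   0.295    0.067    0.953 -380.418]
 [   0.       0.       0.       1.   ]] ['color', 'mtx', 'view']
0.15 [ 141.693 -608.092  230.373] [ 2.101  0.243 -2.101] 85.74095637891872
-18.700000000000003
```

View pics/scene0.png

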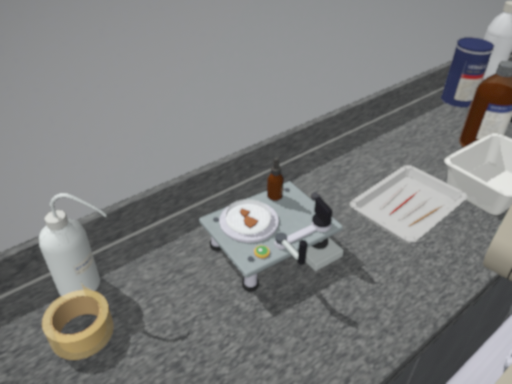

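View pics/top0.png

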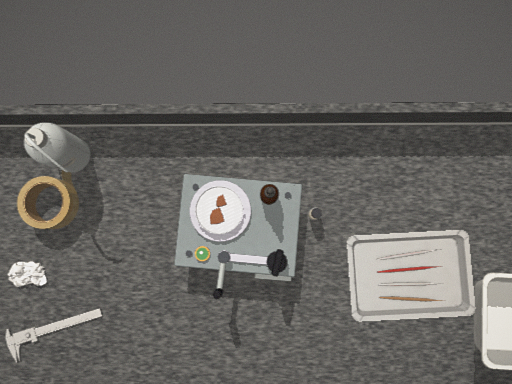

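View pics/wrist0.png

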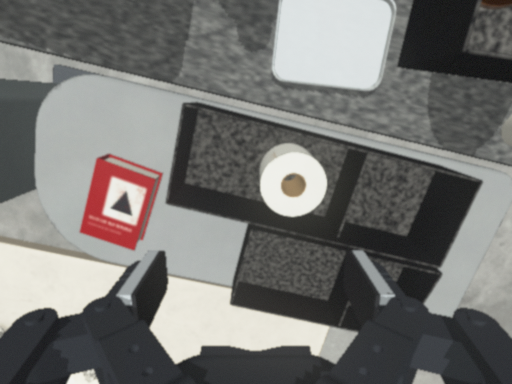

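The top view shows the stand at about (178–300, 175–280), the knob near (277,262), the lever pivot near (223,257), its handle near (218,293) and the vial at (315,213). I'll enlarge it to read these more closely.

Run:
```python
import cv2
t=cv2.imread("pics/top0.png"); cv2.imwrite("pics/topc.png",cv2.resize(t[165:305,170:330],None,fx=5,fy=5,interpolation=cv2.INTER_CUBIC)[:600])
s=cv2.imread("pics/scene0.png"); cv2.imwrite("pics/scenec.png",cv2.resize(s[155:300,195:355],None,fx=5,fy=5,interpolation=cv2.INTER_CUBIC)[:,:][:725][60:660])
cv2.imwrite("pics/topd.png",cv2.resize(t[230:305,200:300],None,fx=8,fy=8,interpolation=cv2.INTER_CUBIC))
```

```text
(no output)
```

View pics/topc.png

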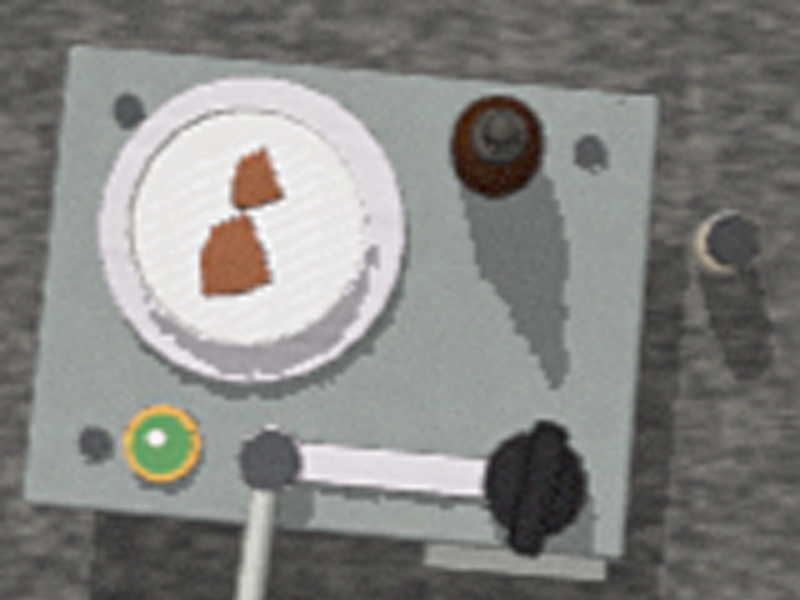

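View pics/topd.png

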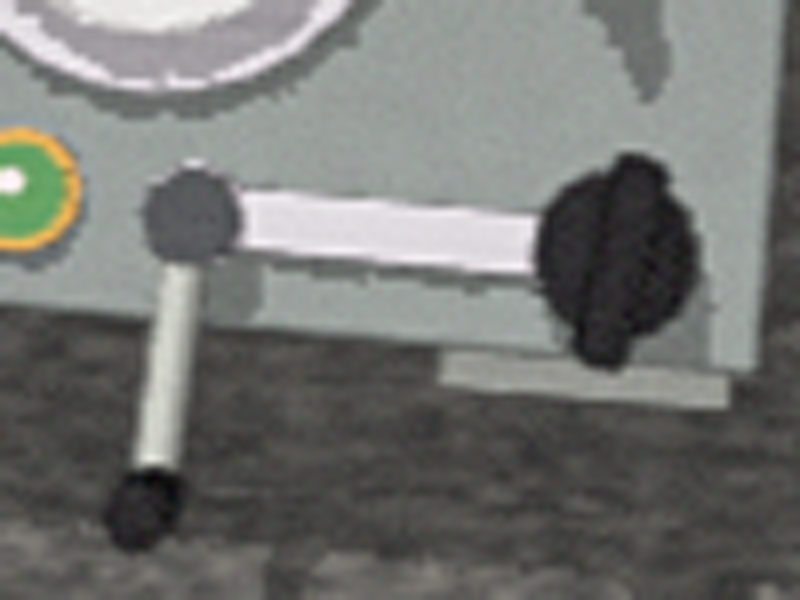

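View pics/scenec.png

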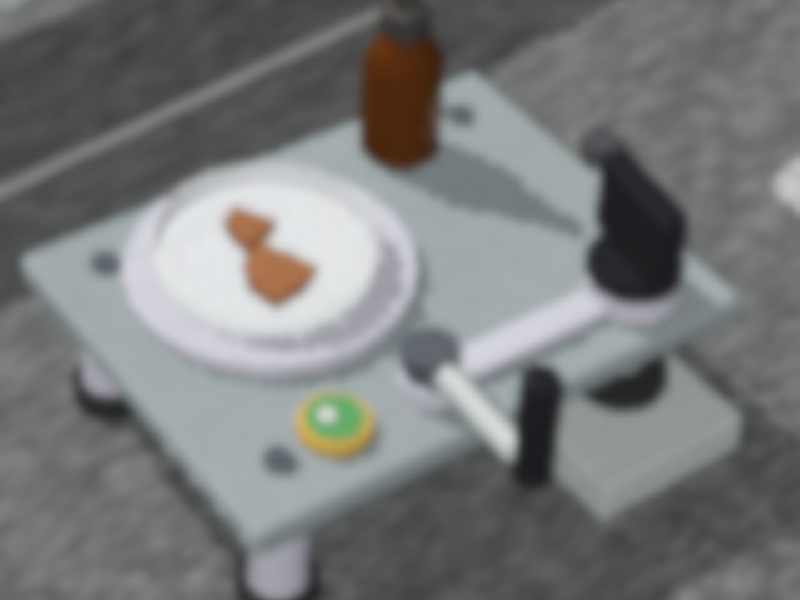

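The crop shows the plate corners at roughly (72,46), (657,96), (622,556) and (26,500). The wing tips are at (640,157) and (600,365), and the handle top at about (137,513), both in the 8x crop. The lever is open and the wing runs nearly along the stand's x axis. Next I'll compute poses from these.

```bash
cat > h.py <<'E'
import numpy as np, cv2
from scipy.optimize import least_squares
np.set_printoptions(precision=3,suppress=True)
def proj(f,P):
    P=np.atleast_2d(P); c=(f["view"]@np.c_[P,np.ones(len(P))].T)[:3]
    q=f["mtx"]@np.array([c[0],-c[1],-c[2]]); return (q[:2]/q[2]).T
def ray(f,uv,z):
    d=np.linalg.inv(f["mtx"])@np.array([uv[0],uv[1],1.]); d=np.array([d[0],-d[1],-d[2]])
    R=f["view"][:3,:3];t=f["view"][:3,3]; o=-R.T@t; d=R.T@d; return o+d*(z-o[2])/d[2]
E
python3 - <<'E'
from cell import *
from h import *
f=grab_frame("top"); s=grab_frame("scene")
C=np.array([[72,46],[657,96],[622,556],[26,500]])/5-.4+[170,165]
W=[ray(f,c,70) for c in C]; print(np.array(W)[:,:2])
L=np.array([[85,110],[85,-110],[-85,-110],[-85,110]])
def T(p,l): 
    c,si=np.cos(p[2]),np.sin(p[2]); return np.atleast_2d(l)@np.array([[c,si],[-si,c]])+p[:2]
# scene corners: crop offset (195,155), y crop +60
S=np.array([[25,262],[472,72],[735,297],[255,540]])+[0,60]; S=S/5-.4+[195,155]
Ws=[ray(s,c,70) for c in S]; print(np.array(Ws)[:,:2])
for WW in (W,Ws):
    r=least_squares(lambda p:(T(p,L)-np.array(WW)[:,:2]).ravel(),[500,-50,0]); print(r.x,r.fun)
    print("knob",T(r.x,[-60,-75]),"piv",T(r.x,[-60,20]))
g=lambda uv,z:ray(f,np.array(uv)/8-.44+[200,230],z)
a,b=g([640,157],124),g([600,365],124); print("wing",a,b,(a+b)/2,np.linalg.norm(a-b),np.arctan2(*(a-b)[[1,0]]))
print("handle",g([137,513],130))
print("pivot",g([193,217],100), "cam", -f["view"][:3,:3].T@f["view"][:3,3])
E
```

```text
[[628.408 263.189]
 [609.277  47.575]
 [442.117  61.88 ]
 [462.159 277.972]]
[[624.573 265.906]
 [608.359  49.18 ]
 [442.032  65.677]
 [460.043 282.049]]
[535.49  162.654  -0.089] [ 1.543  1.456  1.077 -2.056 -1.087 -1.217 -1.532  1.816]
knob [[469.048  93.297]] piv [[477.51  187.919]]
[533.752 165.703  -0.086] [ 3.323  2.08   0.619 -0.379 -2.424 -2.257 -1.517  0.556]
knob [[467.525  96.14 ]] piv [[475.694 190.789]]
wing [491.049  89.98  124.   ] [447.21   98.721 124.   ] [469.129  94.351 124.   ] 44.70185189301542 -0.19680261295440815
handle [416.848 196.321 130.   ]
pivot [477.506 186.978 100.   ] cam [508.461 125.624 949.548]
```

```bash
cat >> h.py <<'E'
from scipy.spatial.transform import Rotation as Ro
def down(a):
    c,s=np.cos(a),np.sin(a)
    return Ro.from_matrix(np.array([[0,c,s],[0,s,-c],[-1,0,0]])).as_rotvec()
E
python3 - <<'E'
from cell import *
from h import *
print(read_joint_positions())
for a0 in (-0.197+np.pi/2,-0.197-np.pi/2):
    for d in (0,-.5,-1,-1.5,-2,-2.5,-2.8,-3.1):
        print(round(a0+d,2), solve_ik([468.6,94.3,94],down(a0+d)))
f=grab_frame("top")
g=lambda uv,z:ray(f,np.array(uv)/5-.4+[170,165],z)
print("bottle top",g([500,130],167),"dish",g([252,230],90),"vial",g([733,240],51))
for i in range(4): print(read_ft_force(),read_ft_torque())
E
```

```text
[-1.445  0.277 -0.027  1.268 -0.     1.467]
1.37 [ 0.063  0.137 -0.514  0.92   0.     0.26 ]
0.87 [ 0.063  0.137 -0.514  0.92   0.     0.76 ]
0.37 [ 0.063  0.137 -0.514  0.92   0.     1.26 ]
-0.13 [ 0.063  0.137 -0.514  0.92   0.     1.76 ]
-0.63 [ 0.063  0.137 -0.514  0.92   0.     2.26 ]
-1.13 [ 0.063  0.137 -0.514  0.92   0.     2.76 ]
-1.43 [ 0.063  0.137 -0.514  0.92   0.     3.06 ]
-1.73 [ 0.063  0.137 -0.514  0.92  -0.    -2.923]
-1.77 [ 0.063  0.137 -0.514  0.92   0.    -2.881]
-2.27 [ 0.063  0.137 -0.514  0.92   0.    -2.381]
-2.77 [ 0.063  0.137 -0.514  0.92   0.    -1.881]
-3.27 [ 0.063  0.137 -0.514  0.92  -0.    -1.381]
-3.77 [ 0.063  0.137 -0.514  0.92   0.    -0.881]
-4.27 [ 0.063  0.137 -0.514  0.92   0.    -0.381]
-4.57 [ 0.063  0.137 -0.514  0.92   0.    -0.081]
-4.87 [ 0.063  0.137 -0.514  0.92   0.     0.219]
bottle top [587.109 107.52  167.   ] dish [559.06  194.665  90.   ] vial [557.321  18.119  51.   ]
[-0.159  0.33  -0.33 ] [-0.009  0.003  0.019]
[-0.159  0.33  -0.33 ] [-0.009  0.003  0.019]
[-0.159  0.33  -0.33 ] [-0.009  0.003  0.019]
[-0.159  0.33  -0.33 ] [-0.009  0.003  0.019]
```

Run:
```python
from cell import *
from h import *
s=grab_frame("scene")
for uv in ([475,142],[460,105],[500,210]): print(ray(s,uv,0))
print(solve_ik([100,-430,330],down(-1.445-1.57+0)),solve_ik([468.6,94.3,330],down(-1.768)))
```

```text
[ 492.518 -534.233    0.   ]
[ 637.081 -696.738    0.   ]
[ 305.028 -314.924    0.   ]
[-1.489 -0.093 -0.229  1.435 -0.     3.097] [ 0.063 -0.025 -0.165  1.43   0.    -2.881]
```

Run:
```python
from cell import *
from h import *
j=read_joint_positions()
q=solve_ik([100,-430,330],read_eef_rot()); set_joints(q)
q=solve_ik([468.6,94.3,250],down(-1.768)); print(q); set_joints(q)
print(read_time_s(),read_tcp_pos()); wait(.3)
for i in range(4): wait(.05);print(read_ft_force(),read_ft_torque())
f=grab_frame("wrist"); cv2.imwrite("pics/w1.png",f["color"][:,:,::-1]); print(proj(f,[[468.6,94.3,124],[416.5,195,130],[477.5,188,100]]))
np.savez("w1.npz",**f)
```

```text
[ 0.063  0.004 -0.303  1.264  0.    -2.881]
4.7667 [468.719  94.054 250.043]
[ 0.089 -0.045  0.246] [ 0.    -0.03   0.034]
[0.107 0.011 0.806] [ 0.025 -0.04   0.036]
[ 1.453  0.105 -0.405] [-0.034  0.015  0.007]
[ 0.468 -0.439  0.76 ] [ 0.061  0.012 -0.04 ]
[[255.031 188.076]
 [163.992 259.768]
 [161.909 190.599]]
```

View pics/w1.png

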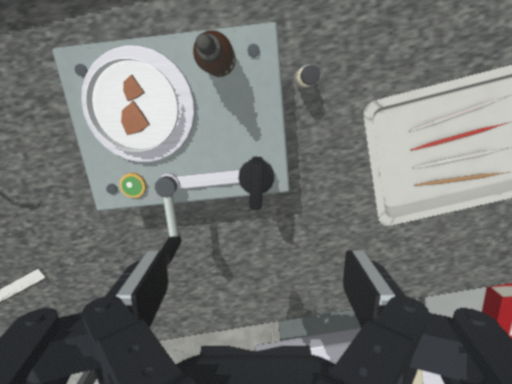

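The wrist view shows the knob at about (256,180) with the wing upright in the picture, and the handle top near (173,240). I'll zoom in on both.

Run:
```python
from h import *
t=cv2.imread("pics/w1.png"); cv2.imwrite("pics/w1c.png",cv2.resize(t[145:265,140:300],None,fx=5,fy=5,interpolation=cv2.INTER_CUBIC))
```

```text
(no output)
```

View pics/w1c.png

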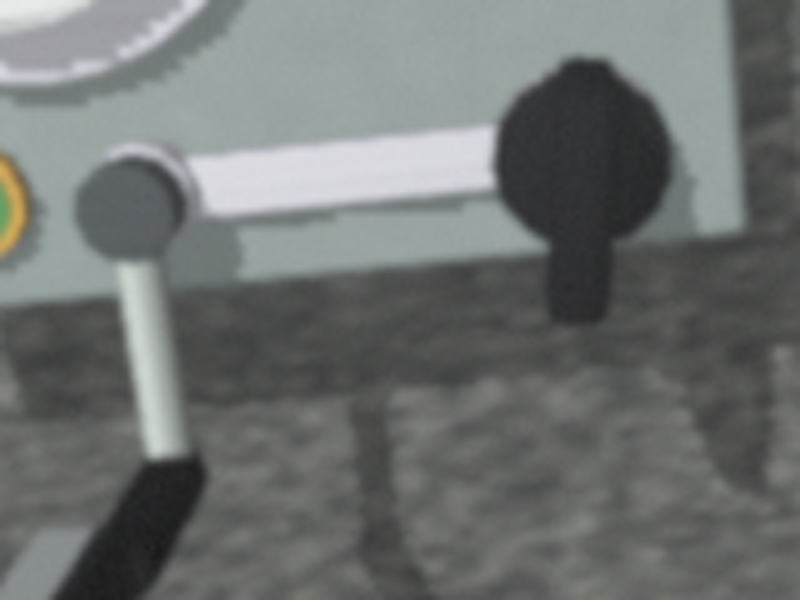

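Run:
```python
from h import *
f=dict(np.load("w1.npz"))
t=cv2.resize(cv2.imread("pics/w1.png")[145:265,140:300],None,fx=5,fy=5,interpolation=cv2.INTER_CUBIC)
t=cv2.convertScaleAbs(t,alpha=1.5,beta=20)
print("cam",-f["view"][:3,:3].T@f["view"][:3,3])
def draw(c,a,col):
    u=np.array([np.cos(a),np.sin(a)]);v=np.array([-u[1],u[0]])
    for z,cc in ((124,col),(88,(255,0,0))):
        P=[np.r_[np.array(c)+23*i*u+6*j*v,z] for i,j in((1,1),(1,-1),(-1,-1),(-1,1))]
        p=(proj(f,P)-[140,145]+.4)*5
        cv2.polylines(t,[p.astype(int)],True,col if z==124 else cc,1); 
    th=np.linspace(0,6.28,60); p=(proj(f,np.c_[c[0]+19*np.cos(th),c[1]+19*np.sin(th),th*0+88])-[140,145]+.4)*5
    cv2.polylines(t,[p.astype(int)],True,(255,255,0),1)
draw([468.6,94.3],-.197,(0,0,255))
draw([468.9,93.3],-.197,(0,255,0))
cv2.imwrite("pics/w1d.png",t)
```

```text
cam [545.706  78.914 392.65 ]
```

View pics/w1d.png

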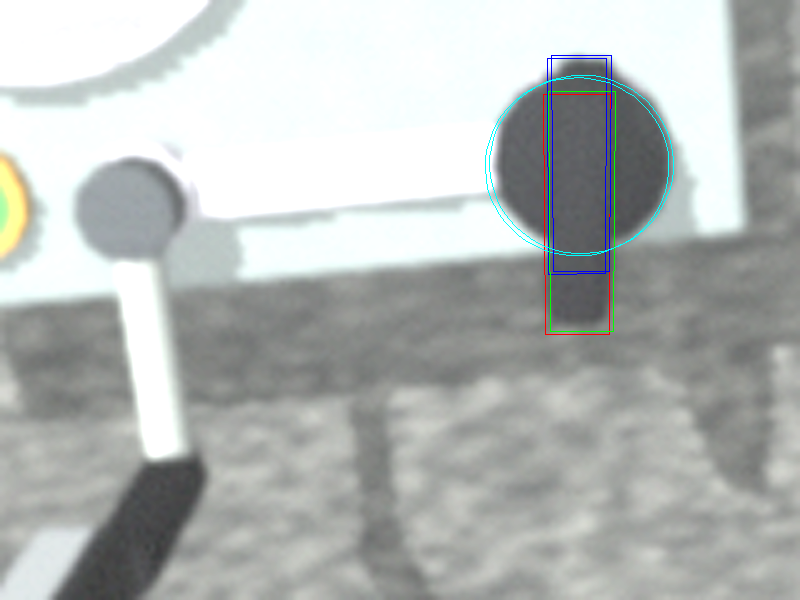

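The projected outline fits at about (469.8, 93.4) with the wing at -0.197 rad. Next I'll descend and grip.

```bash
cat >> h.py <<'E'
import cell
def ft(n=20,dt=.01):
    F=[];T=[]
    for _ in range(n):
        cell.wait(dt); F.append(cell.read_ft_force()); T.append(cell.read_ft_torque())
    return np.mean(F,0),np.mean(T,0),np.std(T,0)[2]
E
python3 - <<'E'
from cell import *
from h import *
print(read_time_s())
print(*ft())
command_gripper(50,40); move_l([469.8,93.4,130],down(-1.768)); 
print(*ft()); print(move_l([469.8,93.4,93],v=80,f_stop=15)); print(*ft(),read_tcp_pos())
command_gripper(0,50); print(read_width()); print(*ft(),read_tcp_pos(),pinch_z,read_time_s())
f=grab_frame("wrist"); cv2.imwrite("pics/w2.png",f["color"][:,:,::-1])
E
```

```text
5.3167
[-0.044 -0.045 -0.05 ] [-0.009  0.     0.005] 0.028618112361747734
[-0.123 -0.111 -0.232] [0.008 0.004 0.002] 0.032862709780930276
False
[ 0.061 -0.153 -0.129] [-0.002 -0.002 -0.002] 0.03256986541696927 [470.44   93.444  93.605]
11.331640200390098
[-0.578 -1.694  3.462] [-0.33   0.136  0.041] 0.03508583654416442 [470.12   93.158  93.405] -18.700000000000003 8.4083
```

View pics/w2.png

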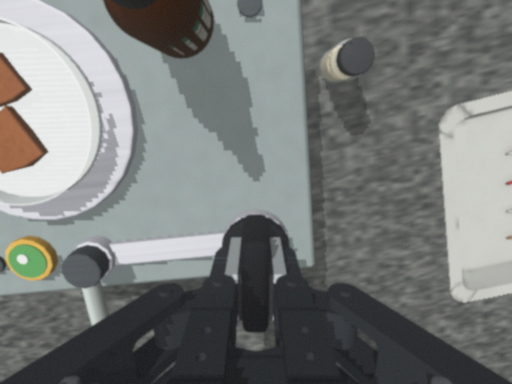

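The pads grip the wing squarely: the knob is at (255,270) in the wrist view and side forces are low. I'll turn in equal 0.1 rad steps, logging torque after each.

```bash
cat > turn.py <<'E'
import sys,json,os
from cell import *
from h import *
k0,n=int(sys.argv[1]),int(sys.argv[2])
if os.path.exists("q0.npy"): q=np.load("q0.npy")
else: q=np.array(solve_ik([469.8,93.4,93],down(-1.768))); np.save("q0.npy",q)
for k in range(k0,k0+n):
    qq=q.copy(); qq[5]+=.1*(k+1); set_joints(qq)
    F,T,s=ft(24,.01)
    print(k+1,F,T[2].round(4),"q6 %.3f"%(read_joint_positions()[5]-q[5]),"jt %.4f"%read_joint_torque()[5],read_tcp_pos()[:2],round(read_time_s(),2),flush=True)
E
python3 turn.py 0 6
```

```text
1 [-1.107 -2.518  5.219] -0.094 q6 0.098 jt -0.0897 [470.052  92.994] 8.91
2 [-1.303 -3.355  5.579] -0.0855 q6 0.198 jt -0.0887 [470.008  92.839] 9.36
3 [-1.323 -3.748  5.862] -0.0917 q6 0.298 jt -0.0879 [469.893  92.672] 9.81
4 [-1.74  -4.174  6.263] -0.0877 q6 0.398 jt -0.0870 [469.805  92.509] 10.26
5 [-1.866 -4.755  6.497] -0.0903 q6 0.498 jt -0.0863 [469.674  92.372] 10.71
6 [-2.237 -4.962  6.763] -0.0793 q6 0.598 jt -0.0858 [469.576  92.226] 11.16
```

```bash
python3 turn.py 6 5
```

```text
7 [-2.607 -5.378  7.066] -0.0773 q6 0.698 jt -0.0854 [469.464  92.108] 11.61
8 [-3.008 -5.517  7.557] -0.0749 q6 0.798 jt -0.0851 [469.303  92.021] 12.06
9 [-3.259 -5.827  8.248] -0.0875 q6 0.898 jt -0.0849 [469.127  91.948] 12.51
10 [-3.582 -6.032  8.526] -0.0994 q6 0.998 jt -0.0848 [468.949  91.841] 12.96
11 [-4.118 -6.269  8.789] -0.0762 q6 1.098 jt -0.0849 [468.778  91.78 ] 13.41
```

```bash
python3 turn.py 11 4
```

```text
12 [-4.434 -6.583  9.309] -0.082 q6 1.198 jt -0.0851 [468.616  91.792] 13.86
13 [-4.846 -6.456  9.685] -0.0912 q6 1.298 jt -0.0854 [468.431  91.744] 14.31
14 [-5.21  -6.558 10.218] -0.0746 q6 1.398 jt -0.0704 [468.248  91.739] 14.76
15 [-5.681 -6.445 10.596] -0.0486 q6 1.498 jt -0.0567 [468.08   91.761] 15.21
```

Joint-6 torque rose 0.015 N m at step 14 and again at step 15, which matches contact at about 1.30 rad. One more step should bring it to about 8.5 N.

```bash
python3 turn.py 15 1
python3 - <<'E'
from cell import *
from h import *
p=read_tcp_pos(); print(p,read_width())
f=grab_frame("wrist"); cv2.imwrite("pics/w3.png",f["color"][:,:,::-1])
f=grab_frame("scene"); cv2.imwrite("pics/s3.png",cv2.resize(f["color"][155:300,195:355,::-1],None,fx=4,fy=4,interpolation=cv2.INTER_CUBIC))
E
```

```text
16 [-6.349 -6.425 11.165] -0.0487 q6 1.598 jt -0.0431 [467.866  91.8  ] 15.66
[467.866  91.8    93.321] 11.480171505609926
```

View pics/w3.png

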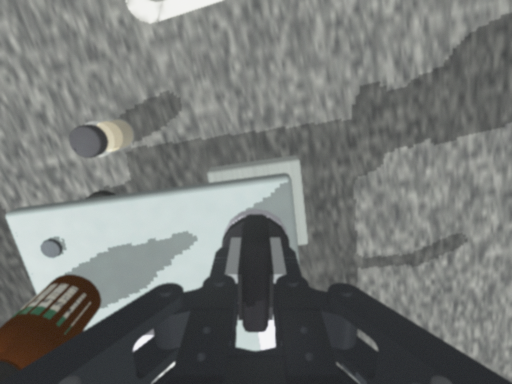

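View pics/s3.png

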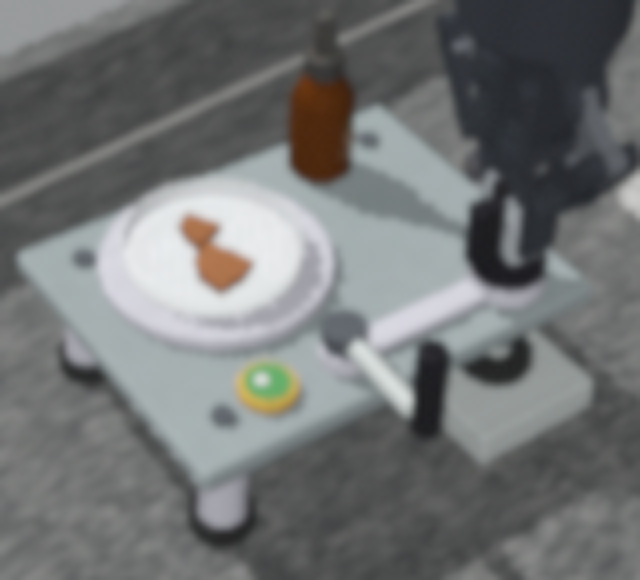

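The pictures show the foot at about (500,355) in the scene crop, sitting on the packer, and the wing turned about 90°. The torque rise gives about 8.5 N. I'll relieve the side strain, release the wing and look at the lever.

Run:
```python
from cell import *
from h import *
p=read_tcp_pos(); a=-1.768-1.6
q=np.array(solve_ik([p[0]+.2,p[1]+.2,93],down(a)));  set_joints(q)
print(*ft(24),read_joint_torque()[5],read_joint_positions()[5]-np.load("q0.npy")[5])
command_gripper(45); p=read_tcp_pos(); print(p)
move_l([p[0],p[1],150],v=150); 
P=[430,193,250]; set_joints(solve_ik(P,down(-1.71))); wait(.2)
f=grab_frame("wrist"); cv2.imwrite("pics/w4.png",f["color"][:,:,::-1]); np.savez("w4.npz",**f)
f=grab_frame("top"); cv2.imwrite("pics/t4.png",f["color"][:,:,::-1])
print(read_time_s(),read_tcp_pos())
f=dict(np.load("w4.npz")); t=cv2.imread("pics/w4.png")
a=-.197-1.6
def box(c,a,col):
    u=np.array([np.cos(a),np.sin(a)]);v=np.array([-u[1],u[0]])
    p=proj(f,[np.r_[np.array(c)+23*i*u+6*j*v,124] for i,j in((1,1),(1,-1),(-1,-1),(-1,1))]); cv2.polylines(t,[(p*2).astype(int)],True,col,1)
t=cv2.resize(t,None,fx=2,fy=2,interpolation=cv2.INTER_CUBIC); box([467.9,91.8],a,(0,255,0))
th=np.linspace(0,6.28,40)
cv2.polylines(t,[(proj(f,np.c_[416.5+7.5*np.cos(th),194.5+7.5*np.sin(th),130+0*th])*2).astype(int)],True,(0,0,255),1)
c=(proj(f,[[440,140,110]])[0]*2).astype(int); print(c)
x0,y0=np.clip(c-[400,300],0,[224,168]); cv2.imwrite("pics/w4c.png",t[y0:y0+600,x0:x0+800])
```

```text
[-2.25  -2.384  7.018] [-0.541  0.497 -0.037] 0.02984352429128639 -0.03660735790617764 1.5951477623505923
[467.873  92.165  92.72 ]
18.7583 [429.987 192.77  249.751]
[617 332]
```

View pics/w4c.png

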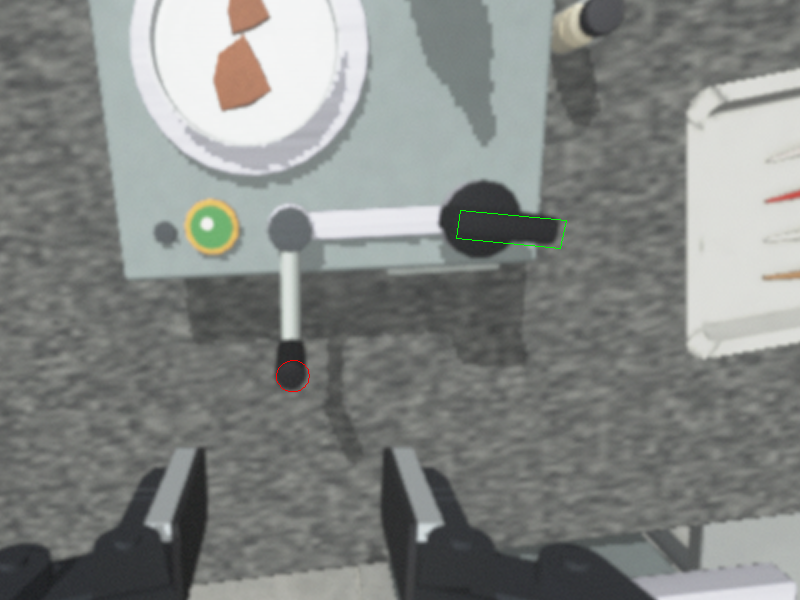

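The lever handle top is at (292,373) in the crop, within 1 mm of my estimate. The wing's angle matches the turn I made. Next I'll cage the handle and swing it.

```bash
cat > lev.py <<'E'
from cell import *
from h import *
piv=np.array([477.8,187.]); r=62; ph0=np.arctan2(7.5,-61)
def pose(th,z=98,dr=0):
    ph=ph0-th; return [*(piv+(r+dr)*np.array([np.cos(ph),np.sin(ph)])),z], down(ph+np.pi/2 -2*np.pi)
E
python3 - <<'E'
from lev import *
P,R=pose(0,150); print(P,R,solve_ik(P,R)); 
command_gripper(32,20); move_l(P,R)
print(*ft(10)); print(move_l(pose(0)[0],v=80,f_stop=8)); 
command_gripper(20,20); print(read_width(),read_tcp_pos(),*ft(10))
f=grab_frame("wrist"); cv2.imwrite("pics/w5.png",f["color"][:,:,::-1])
print(read_time_s())
E
```

```text
[np.float64(416.26337697548746), np.float64(194.56597824071878), 150] [-2.158  0.132  2.158] [ 0.296  0.044 -0.483  1.044  0.    -2.723]
[0.195 0.2   0.349] [0.004 0.001 0.009] 0.02466286148329065
False
19.915263628658455 [416.682 194.721  98.51 ] [-0.136  0.283 -0.089] [-0.011 -0.006  0.002] 0.024991006710838877
21.1583
```

View pics/w5.png

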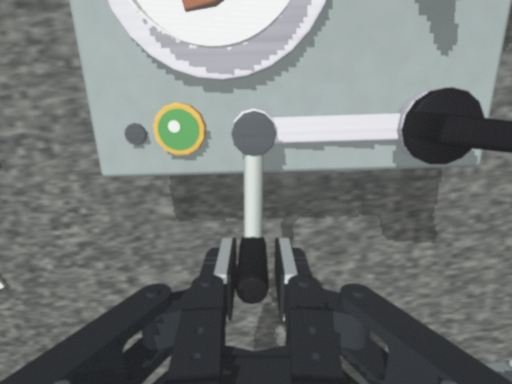

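The handle, at about (252,270), sits caged between the pads. Next is the swing.

Run:
```python
from lev import *
for th in [.25,.5,.75,1.0,1.2,1.35]:
    move_l(*pose(th),v=80)
    print(th,ft(6)[0],read_tcp_pos()[:2],flush=True)
for th in np.arange(1.40,1.75,.05):
    h=move_l(*pose(th),v=30,f_stop=8)
    F=ft(6)[0]; print(round(th,2),h,F,read_tcp_pos()[:2],flush=True)
    if h or np.hypot(*F[:2])>7: break
f=grab_frame("wrist"); cv2.imwrite("pics/w6.png",f["color"][:,:,::-1])
print(read_time_s())
```

```text
0.25 [ 0.174 -0.079  0.006] [420.06  209.503]
0.5 [-0.091 -0.132 -0.353] [427.418 222.921]
0.75 [-0.066 -0.164 -0.222] [437.801 234.235]
1.0 [-0.2   -0.282  0.103] [450.686 242.607]
1.2 [-0.463 -0.134  0.038] [462.306 246.921]
1.35 [-0.088 -0.024  0.028] [471.474 248.6  ]
1.4 False [-0.602  0.245  0.036] [474.501 248.844]
1.45 False [-0.635 -0.788 -0.092] [477.733 248.963]
1.5 False [-0.511 -0.051 -0.741] [480.814 248.897]
1.55 False [-6.769 -0.281  4.407] [480.787 248.454]
1.6 False [-13.218   0.313   8.947] [480.755 248.022]
25.2583
```

View pics/w6.png

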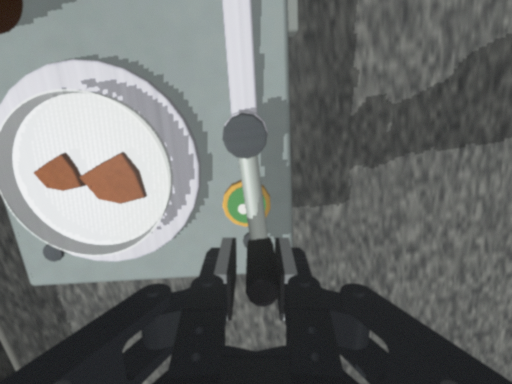

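Run:
```python
from lev import *
move_l(*pose(1.465),v=40); print(ft(8)[0]); command_gripper(30); print(ft(8)[0])
move_l(pose(1.465,180)[0],v=120)
set_joints(solve_ik([400,140,330],down(-1.9))); wait(.3); print(ft(20)[0])
for n in ("wrist","top","scene"):
    f=grab_frame(n); cv2.imwrite(f"pics/{n}7.png",f["color"][:,:,::-1])
    if n!="wrist":
        c=f["color"][165:285,170:330] if n=="top" else f["color"][165:285,195:355]
        cv2.imwrite(f"pics/{n}7c.png",cv2.resize(c[:,:,::-1],None,fx=5,fy=5,interpolation=cv2.INTER_CUBIC))
print(read_time_s())
```

```text
[ 0.069  0.01  -0.057]
[ 0.024 -0.25   0.245]
[ 0.041 -0.122 -0.128]
28.75
```

View pics/wrist7.png

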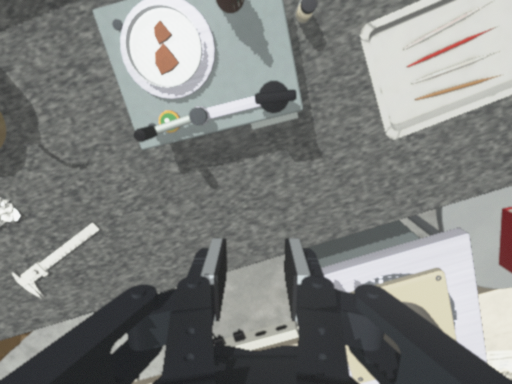

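View pics/scene7c.png

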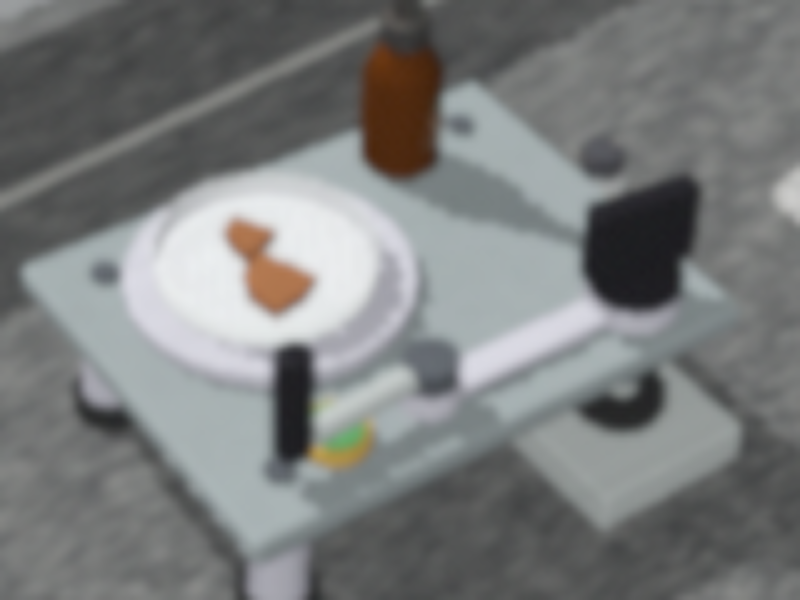

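View pics/top7c.png

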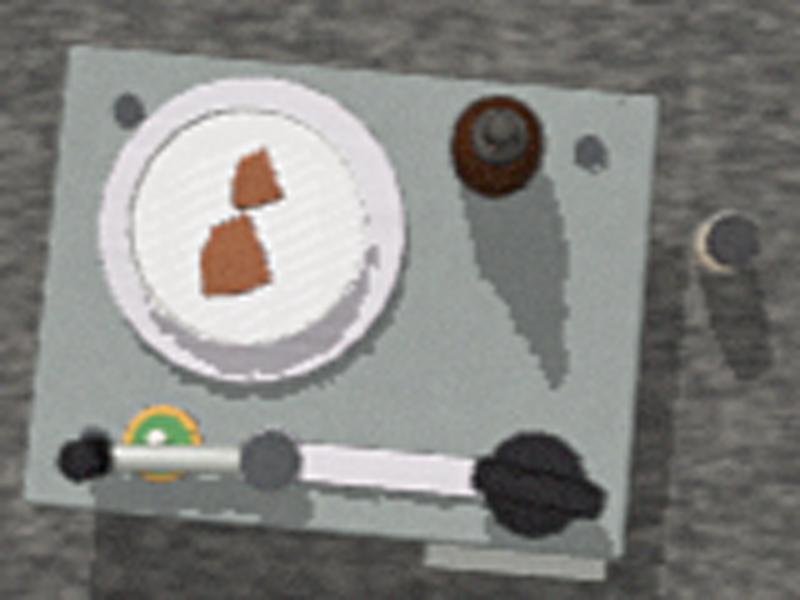

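The dish, bottle and vial are where they started in the top view. The lever points left with its handle at (85,457), the wing has turned about 90°, and the foot rests on the packer. I'll hand the job in.

```bash
python3 -c "
from cell import *
close_job(); print('ok')"
```

```text
the job is handed in; nothing more can be done
ok
```

The right front foot now bears on the packer, the locking lever is over at its stop, and I've handed the job in at about 29 s of the 72 s allowed.

- **Knob:** I turned it clockwise 1.60 rad in one grip, in steps of 0.1 rad. Joint-6 torque stayed steady in the air at about 0.085 N m. It then changed by 0.015, 0.029 and 0.043 N m over the last three steps, so the foot touched at about 1.30 rad. The load when I stopped was about 8.5 N, against the 3 to 14 N wanted.
- **Lever:** I swung it clockwise without clamping the handle. The force jumped from under 1 N to 13 N with no further movement, so it was on its stop. I then backed off and lifted clear.
- **Last checks:** In the pictures the foot sits on the packer and the lever points to the stand's left. The dish, bottle and vial are at the same pixels as at the start. The force on the tool read about zero before I handed in.

**Disagreements:**
- **Torque sign:** after each stop the torque reading had the opposite sign to the one I expected, so I judged contact only by its change from the turns in the air.
- **Wing angle:** a rough reading of the top picture gave a turn of about 1.68 rad instead of 1.60. I put that down to reading error and the camera angle, because the wrist picture agreed with 1.60. If 1.68 were right, the load would be about 11 N, still in range.
- **Side force:** the knob axis was about 2 mm off my first estimate. Forces on the tool reached about 9 N sideways and 11 N upward during the turn, and I mostly relieved these before letting go.

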